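# Slide a converter module along the rail into its nest and clamp it

## Robot

A 7-joint arm with a two-finger parallel gripper is mounted at the origin on a cart in front of the work surface, level with it; the furniture and walls round the work are solid. World frame = base frame: x ahead of the robot, y to its left, z up, the work surface at z = 0. Lengths are in mm, angles in rad, forces in N, time in s.
With the tool pointing down it reaches from about 400 to 875 mm from the base axis. Payload 6.5 kg.
Tool frame: the origin (TCP) lies at the very end of the fingers, on their centre line; the grasp point (between the pads) lies 19 mm behind it; z points along the fingers, x is the direction in which the jaws open and shut, and the axes are right-handed (so a half turn about z gives the same grasp; the last joint's range is limited). The gripper opens to 88 mm and grips with 3 to 60 N. Pads are 18 mm wide; open, the fingers measure 123 mm over their backs; the gripper's body (75 mm by 187 mm) begins 45 mm behind the grasp point.
Start: joints at [1.113, 0.536, -0.004, 1.538, 0.003, 1.067, -0.071], TCP at [248.2, -600.739, 238.716] pointing down, gripper open.
Joint ranges: [-2.7, 2.7], [-0.37, 2.16], [-1.27, 1.26], [0.24, 2.4], [-1.31, 4.45], [0.19, 1.91], [-2.76, 2.76]. Speed limits (rad/s): [2.39, 2.39, 3.14, 3.14, 3.14, 3.14, 3.14].

## Interface

Orientations are given as a unit quaternion [x, y, z, w].
In Python, from rig import arm gives the robot as it stands.
- The arm moves only by the shell command python3 -m jog 'ROWS'. ROWS is JSON, a list that holds one entry, the list of rows, each a list of 7 numbers: the shift along the world's x, y, z in m, then the turn, a rotation vector about the world's x, y, z in rad, then the opening, from 0 (shut) to 1 (fully open). A call has 1 to 10 rows; each row is the pose to reach, as a shift and turn from the pose measured when the call began; what a row does not reach only later rows make up. A row lasts 1/12 s, in which the tool goes at most 41.7 mm and 7.16 degrees, less where a joint would pass 70% of its speed; a pose out of reach is approached as far as the arm can. A call with a gripper value outside its range is refused whole. The fingers move at their own pace and stop on an object; the grip force is fixed at half the most. Time passes only in rows, so rows that repeat a pose let the fingers close. It gives the time, the measured TCP pose, the force and the opening at its end, in the units of the state.
- arm.get_obs(): the state, without advancing time (a new reading comes with each control period).
- arm.capture(name): name is "side" or "top"; returns a dict with "img" (480x640x3 uint8, red, green, blue), "fx", "fy", "cx", "cy" (pixels), "R" (3x3) and "t" (3): a world point X has camera coordinates R X + t. Camera axes: x right, y down, z forward; pixel columns grow to the right and rows downward; lengths in mm; the calibration is good to about 2 mm. A picture is of the moment at which its call begins. There is no depth.
- arm.job_done(): hands the job in, once; it reports no verdict.
The state is a dict: "time_s": time; "joint_positions": joint angles; "qd": joint speeds; "joint_efforts": joint torques, N m; "ee_pos": TCP position; "tcp_rot": TCP orientation; "ft_force": force on the tool from outside, world axes, zero at the start; "ft_torque": the same for the moment, N m; "gripper_width": finger opening in mm.
Only numpy, scipy, OpenCV 4.12 (cv2) and the standard library are available. Lean on these libraries where they do the work, as an engineer would, in place of code of your own. Each camera call takes 0.05 s, during which the arm holds its last target.

## Task

Load the black converter module into the soldering fixture with your fingertips: push it flush against the long steel rail, slide it along the rail into the corner pocket until it is home against the end stop, and then press the toggle clamp's handle all the way down so that the rubber foot holds the module there. Only push and press: never lift the module off the fixture, and leave the tools and tins round it where they are.

Things in the scene. Friction and masses are not known exactly. Their poses are not given: they have to be found in the camera images.
- fixture: aluminium bed plate with a steel rail, 150 x 270 x 10 mm (x, y, z), screwed to the table; origin: centre of its underside, on the table; the bed's top is 10 mm above it. x axis: across the bed to the rail; y axis: along the rail to the end stop. Rail, end stop and side guide are dark steel bars 12 mm high on the bed; they bound the corner pocket
- rail_face (a point): on the rail's long working face (which looks to the fixture's -x), at the bed's top, half-way along it: the face lies at fixture x = 61 mm and runs from y = -135 to 80 mm; axes as the fixture's
- guide_nose (a point): inner side of the mouth of the corner pocket, at the bed's top: here the side guide's round nose (radius 5 mm) ends. The guide faces the rail at fixture x = 22 mm, is 10 mm thick and runs from y = 35 mm to the end stop, whose face is at y = 70 mm: the pocket is 39 mm wide between guide and rail and 35 mm deep; axes as the fixture's
- clamp_hinge (a point): hinge of the clamp's handle, at fixture x = 42.5, y = 113, z = 42 mm; axes as the fixture's, the hinge runs along x. The clamp's steel cheeks (44 mm high) stand beyond the end stop at fixture y = 84 to 126 mm; while the clamp is open its arm stands upright there (y over 55 mm), up to about 100 mm above the table
- module: the converter module: black moulded block on an aluminium base, 37 x 58 x 13 mm (x, y, z), about 65 g, 8 short brass pins 4 mm high on its top; lies loose on the bed, pins up; origin: centre of its underside; long side along its y axis. Its y axis starts within about 25 degrees of the fixture's y axis
- nest (a point): point on the top of the bed (10 mm above the table) where the centre of the module's underside is when the module touches the rail and the end stop; axes as the fixture's. The module's outer 23 mm then still stick out of the pocket
- clamp_foot: round rubber foot, 15 mm across, on the end of the clamp's steel arm; origin: centre of its pressing face. The arm swings down with the handle and sets the foot on the top of the seated module, pressing with about 3 N through a spring
- clamp_handle (a joint): angle of the clamp's handle, rad: 0 = pressed down level (clamped, a hard stop), about 0.95 to 1.08 at the start (open, sticking up and away from the pocket). Pressing straight down on the handle's upper side closes it; it takes about 8 to 12 N and stays where it is left; the arm turns 1.4 times as far
- handle_grip (a point): point on the upper side of the handle's black ribbed grip (14 mm thick), 65 mm from its hinge; the handle is 102 mm long and points to the fixture's +y. Pressed down, this point is 52 mm above the table at fixture y = 178 mm
- hex_keys: steel hex key, 26 x 87 x 5 mm, lying on the bed beside the pocket; bystander
- marker: white marker pen with a dark cap, 126 mm long, on the table in front of the fixture; bystander
- side_cutter: small side cutters, 50 x 120 x 12 mm, on the table to the left of the fixture; bystander
- solder_reel: reel of solder, 58 mm across, 36 mm high, standing behind the rail; bystander
- flux_tin: round tin, 71 mm across, 42 mm high, standing behind the pocket; bystander
Not all that is in view belongs to the job. There is more than one size of the module; the one meant has the size given above.

How it is judged:
By the outcome, as a careful person would: the job done as asked, in the order asked, and still so for the second after the job is handed in, with the robot touching nothing.
It also fails if it takes over 53 s, if anything falls off the work surface, if the arm or the gripper's body presses on something with over 40 N, if the wrist force passes 120 N, or if a joint passes its speed limit or range.

## Working session

There is one attempt and no reset: what is moved stays moved. The work goes in short steps, Python scripts to look and compute and a shell command to move; the robot and the scene stay as the last step left them, time stands still between calls to the robot, and variables do not carry over. Pictures are saved under pics/ and viewed, and the job is handed in when it is done.

```bash
ls; mkdir -p pics
python3 - <<'E'
from rig import arm
import cv2
o=arm.get_obs(); print({k:o[k] for k in o})
for n in("side","top"):
    c=arm.capture(n); cv2.imwrite(f"pics/{n}0.png",c["img"][...,::-1]); print(n,c["fx"],c["fy"],c["cx"],c["cy"],c["R"],c["t"])
E
```

```text
pics
{'time_s': 0.0, 'joint_positions': array([ 1.11279068,  0.53716795, -0.0044603 ,  1.53883649,  0.00259149,
        1.06730721, -0.07120785]), 'qd': array([-0.00037251,  0.00169579,  0.00057158,  0.00025321,  0.00098184,
        0.00184962, -0.00099655]), 'joint_efforts': array([-1.64056928e-04, -5.70985794e+01,  9.90905799e-01, -2.51610750e+01,
       -5.62063430e-02,  1.80117652e-02,  1.46237935e-04]), 'ee_pos': array([ 247.976333  , -600.18575688,  237.85200025]), 'tcp_rot': array([ 8.31242870e-01, -5.55908768e-01, -7.40496921e-04, -4.30660449e-04]), 'ft_force': array([-0.57017624, -0.50104638, -0.59004537]), 'ft_torque': array([-0.03462506,  0.02010435, -0.03046923]), 'gripper_width': 88.36546962478593}
side 590.0507400991675 590.0507400991675 332.4660370188155 244.77866438989147 [[-0.96577493 -0.25928683 -0.00700887]
 [-0.11362707  0.44721252 -0.88718084]
 [ 0.23316876 -0.85602062 -0.46136864]] [521.17241594 145.71807435 876.62705847]
top 566.0678994344943 566.0678994344943 315.4973740168895 245.58131535799083 [[ 0.12281137 -0.99242412  0.00342491]
 [-0.96908298 -0.12066565 -0.21521614]
 [ 0.21399895  0.02311197 -0.97656044]] [-77.44191641 564.53027988 896.64950751]
```

View pics/top0.png

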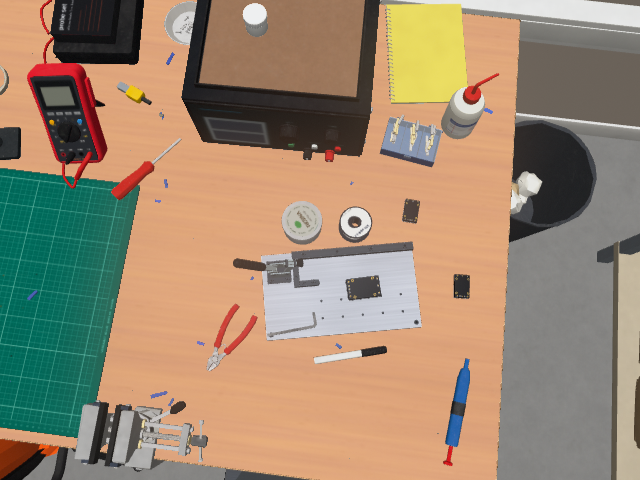

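View pics/side0.png

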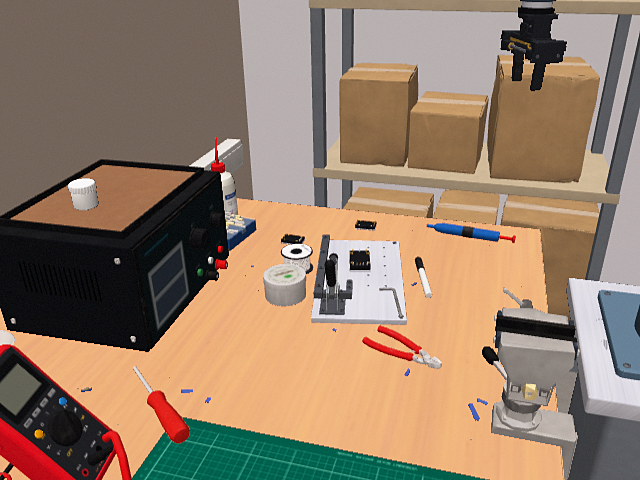

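Candidates for the module in the top view are the black block on the bed at (363,288), a small one on the table at (411,210) and another small one at (461,286). By the description (lies on the bed, 37x58) it is the one at (363,288), which I'll check in a crop.

```bash
cat > h.py <<'E'
import numpy as np, cv2
from rig import arm
def cap(n,name=None):
    c=arm.capture(n)
    if name: cv2.imwrite(f"pics/{name}.png",c["img"][...,::-1])
    return c
def crop(c,name,x0,y0,w,h,s):
    cv2.imwrite(f"pics/{name}.png",cv2.resize(c["img"][y0:y0+h,x0:x0+w,::-1],None,fx=s,fy=s,interpolation=cv2.INTER_CUBIC))
def ray(c,u,v):
    d=np.array([(u-c["cx"])/c["fx"],(v-c["cy"])/c["fy"],1.]); R=np.array(c["R"]);t=np.array(c["t"])
    return -R.T@t, R.T@d
def onz(c,u,v,z):
    o,d=ray(c,u,v); return o+d*(z-o[2])/d[2]
def proj(c,X):
    p=np.array(c["R"])@np.array(X,float)+np.array(c["t"]); return np.array([c["fx"]*p[0]/p[2]+c["cx"],c["fy"]*p[1]/p[2]+c["cy"]])
E
python3 - <<'E'
from h import *
c=cap("top"); crop(c,"top1",225,230,200,120,4)
c=cap("side"); crop(c,"side1",290,220,130,110,6)
E
```

```text
(no output)
```

View pics/top1.png

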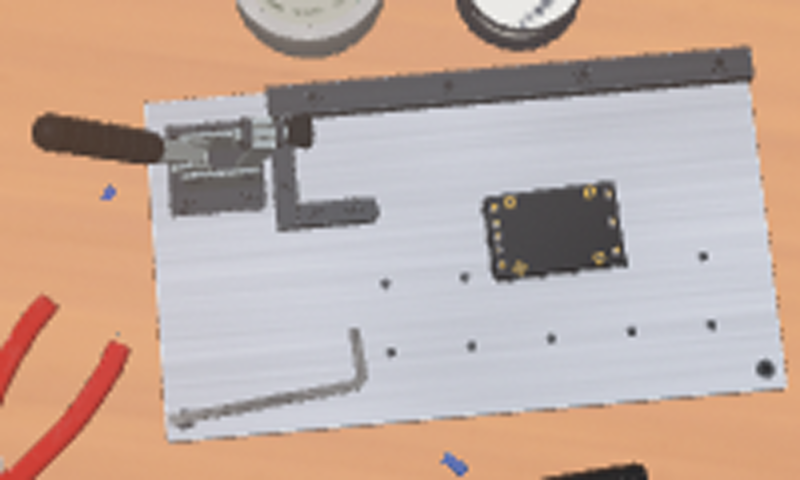

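View pics/side1.png

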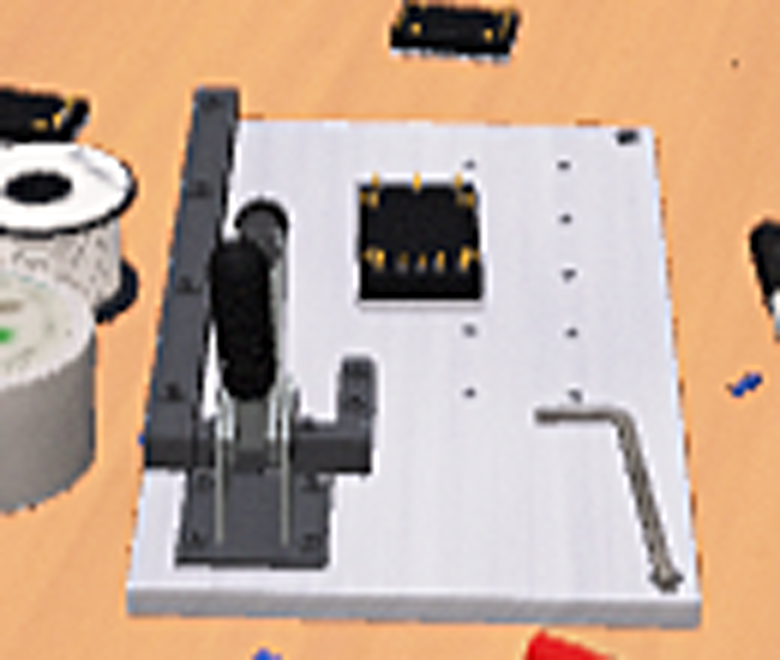

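The crops confirm it: the 37x58 block on the bed, top crop about (555,232), is turned slightly from the rail. Next I'll measure the fixture and module poses.

```bash
cat > meas.py <<'E'
from h import *
def lab(c): return cv2.cvtColor(c["img"],cv2.COLOR_RGB2LAB).astype(int), cv2.cvtColor(c["img"],cv2.COLOR_RGB2HSV).astype(int)
def module(c,box,z=23,thr=75):
    x0,y0,x1,y1=box; s=6
    g=cv2.resize(c["img"][y0:y1,x0:x1].max(2),None,fx=s,fy=s,interpolation=cv2.INTER_CUBIC)
    m=(g<thr).astype(np.uint8); m=cv2.morphologyEx(m,cv2.MORPH_CLOSE,np.ones((15,15)))
    cs,_=cv2.findContours(m,cv2.RETR_EXTERNAL,cv2.CHAIN_APPROX_NONE); k=max(cs,key=cv2.contourArea)[:,0,:]
    P=np.array([onz(c,(u+.5)/s-.5+x0,(v+.5)/s-.5+y0,z)[:2] for u,v in k],np.float32)
    return P,k
E
python3 - <<'E'
from meas import *
c=cap("top")
P,k=module(c,(335,265,392,310)); r=cv2.minAreaRect(P); print("mod",r, cv2.boxPoints(r))
L,H=lab(c)
m=((H[...,1]<60)&(H[...,2]>120)).astype(np.uint8); m[:,:240]=0;m[:240]=0;m[:,430:]=0;m[350:]=0
m=cv2.morphologyEx(m,cv2.MORPH_OPEN,np.ones((3,3)))
cs,_=cv2.findContours(m,cv2.RETR_EXTERNAL,cv2.CHAIN_APPROX_NONE); k=max(cs,key=cv2.contourArea)[:,0,:]
cv2.imwrite("pics/m.png",m[230:350,230:430]*255)
P=np.array([onz(c,u,v,10)[:2] for u,v in k],np.float32)
r=cv2.minAreaRect(P); print("bed",r,cv2.boxPoints(r))
for n,uv in dict(bl=(145,103),fl=(168,441),fr=(785,388)).items(): print(n,onz(c,uv[0]/4+225-.4,uv[1]/4+230-.4,10))
for n,uv in dict(rail_r_front=(752,83),rail_l=(268,117)).items(): print(n,onz(c,uv[0]/4+225-.4,uv[1]/4+230-.4,10))
for n,uv in dict(rail_r_back=(750,47),rail_l_back=(266,88),rail_r_fr=(752,76)).items(): print(n,onz(c,uv[0]/4+225-.4,uv[1]/4+230-.4,22))
E
```

```text
mod ((514.3380737304688, -97.479736328125), (35.978694915771484, 57.50670623779297), 14.2737455368042) [[ 489.8148   -74.0494 ]
 [ 503.99338 -129.78079]
 [ 538.8613  -120.91007]
 [ 524.68274  -65.17868]]
bed ((499.8302001953125, -59.82720947265625), (136.73275756835938, 269.2685852050781), 12.012765884399414) [[ 404.93958    57.629696]
 [ 460.98233  -205.74225 ]
 [ 594.7208   -177.28412 ]
 [ 538.6781     86.08783 ]]
bl [551.40838194  88.18651796  10.        ]
fl [405.66243895  57.06708984  10.        ]
fr [ 460.97587351 -204.88589323   10.        ]
rail_r_front [ 593.83701435 -179.05862799   10.        ]
rail_l [551.8741377  33.0784941  10.       ]
rail_r_back [ 607.16174365 -174.96100916   22.        ]
rail_l_back [562.37736808  34.90533352  22.        ]
rail_r_fr [ 594.19708129 -176.96876299   22.        ]
```

View pics/m.png

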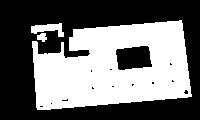

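Measured: fixture yaw is about 12.0° with its centre near (506.4, -58.9). The module sits at fixture (0, -39), yawed about +2.3° relative to the bed. I'll keep the jaws along fixture x, so the gripper body clears the clamp arm, and go to a hover point with the fingers shut.

```bash
python3 -m jog '[[[0.03,0.05,0,0,0,0.12,0],[0.05,0.09,0,0,0,0.24,0],[0.07,0.13,0,0,0,0.36,0],[0.09,0.17,0,0,0,0.48,0],[0.11,0.21,0,0,0,0.60,0],[0.12,0.25,0,0,0,0.72,0],[0.14,0.29,0,0,0,0.84,0],[0.16,0.33,0,0,0,0.96,0],[0.17,0.37,0,0,0,1.08,0],[0.19,0.41,0,0,0,1.2,0]]]'
```

```text
time_s: 1.08
ee_pos: [423.7, -221.8, 238.5]
tcp_rot: [1.0, 0.013, -0.0, 0.0]
ft_force: [0.5, -0.2, 0.1]
gripper_width: 23.5
```

```bash
python3 -m jog '[[[0.014,0.036,-0.02,0,0,0.07,0],[0.028,0.072,-0.04,0,0,0.14,0],[0.042,0.11,-0.06,0,0,0.183,0],[0.042,0.114,-0.09,0,0,0.183,0],[0.042,0.114,-0.12,0,0,0.183,0],[0.042,0.114,-0.15,0,0,0.183,0],[0.042,0.114,-0.17,0,0,0.183,0],[0.042,0.114,-0.17,0,0,0.183,0],[0.042,0.114,-0.17,0,0,0.183,0]]]'
python3 - <<'E'
from h import *
c=cap("top","top2"); crop(c,"top2",225,200,200,150,4)
c=cap("side","side2"); crop(c,"side2",270,170,160,130,5)
print(arm.get_obs()['ee_pos'],arm.get_obs()['tcp_rot'])
E
```

```text
time_s: 1.83
ee_pos: [465.2, -107.6, 68.2]
tcp_rot: [0.994, 0.105, -0.001, 0.0]
ft_force: [-0.4, 0.2, 0.3]
gripper_width: 0.8
[ 466.76365462 -108.00746518   69.75114692] [9.94518735e-01 1.04555050e-01 5.74857042e-04 6.30596436e-04]
```

View pics/top2.png

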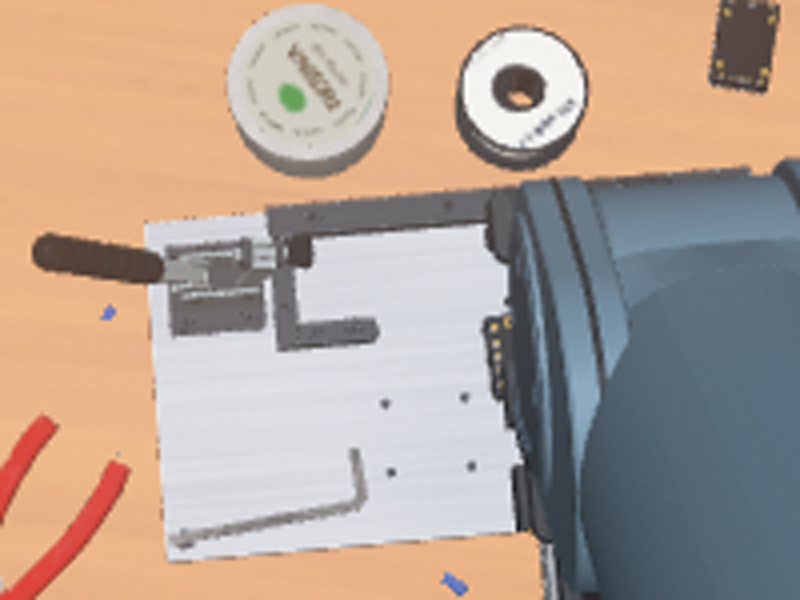

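View pics/side2.png

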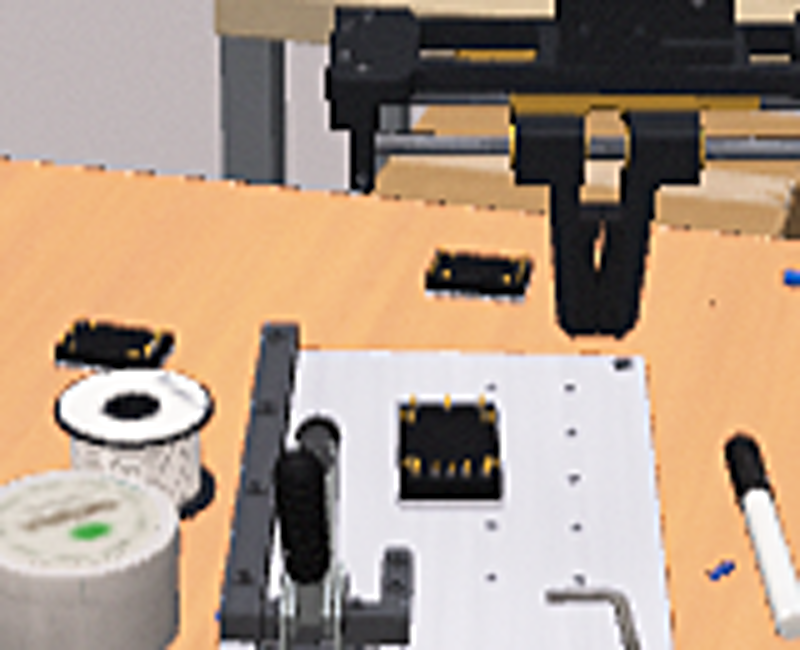

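The side crop shows the shut fingertip about (600,330), tapering, and lined up with the module at (450,450). I'm descending in front of the module.

```bash
python3 -m jog '[[[0,0,-0.02,0,0,0,0],[0,0,-0.035,0,0,0,0],[0,0,-0.045,0,0,0,0],[0,0,-0.05,0,0,0,0],[0,0,-0.053,0,0,0,0],[0,0,-0.053,0,0,0,0]]]'
```

```text
time_s: 2.43
ee_pos: [467.0, -108.1, 17.0]
tcp_rot: [0.995, 0.104, 0.001, 0.001]
ft_force: [-0.6, 0.2, -0.3]
gripper_width: 0.5
```

```bash
python3 -m jog '[[[0.004,0.0008,-0.001,0,0,0,0],[0.008,0.0017,-0.001,0,0,0,0],[0.012,0.0025,-0.001,0,0,0,0],[0.016,0.0034,-0.001,0,0,0,0],[0.02,0.0042,-0.001,0,0,0,0],[0.023,0.0048,-0.001,0,0,0,0],[0.026,0.0055,-0.001,0,0,0,0],[0.029,0.0061,-0.001,0,0,0,0],[0.032,0.0068,-0.001,0,0,0,0],[0.034,0.0072,-0.001,0,0,0,0]]]'
python3 - <<'E'
from h import *
c=cap("side","side3"); crop(c,"side3",300,190,130,110,6)
E
```

```text
time_s: 3.27
ee_pos: [501.4, -100.8, 16.0]
tcp_rot: [0.995, 0.105, 0.001, 0.001]
ft_force: [-0.4, -0.6, -0.0]
gripper_width: 0.5
```

View pics/side3.png

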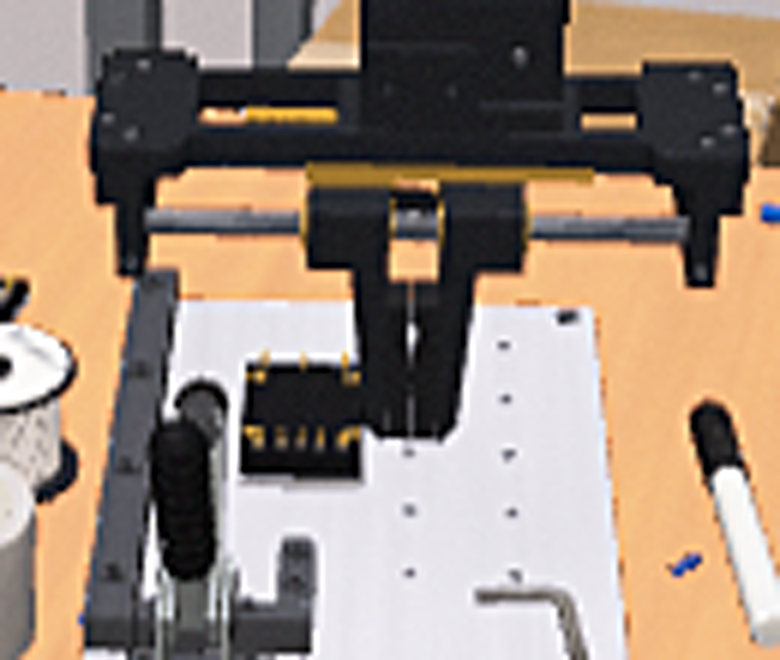

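The fingertip is in contact with the module's left side at (365,420), and the gap to the rail is about 23 mm. I'll keep pushing.

```bash
python3 -m jog '[[[0.002,0.0004,-0.001,0,0,0,0],[0.0045,0.001,-0.001,0,0,0,0],[0.007,0.0015,-0.001,0,0,0,0],[0.0095,0.002,-0.001,0,0,0,0],[0.012,0.0025,-0.001,0,0,0,0],[0.014,0.003,-0.001,0,0,0,0],[0.016,0.0034,-0.001,0,0,0,0],[0.0175,0.0037,-0.001,0,0,0,0],[0.019,0.004,-0.001,0,0,0,0],[0.02,0.0042,-0.001,0,0,0,0]]]'
python3 - <<'E'
from h import *
c=cap("side","side4"); crop(c,"side4",300,190,130,110,6)
E
```

```text
time_s: 4.15
ee_pos: [522.1, -96.4, 15.1]
tcp_rot: [0.995, 0.105, 0.001, 0.001]
ft_force: [-0.0, 0.0, -1.1]
gripper_width: 0.2
```

View pics/side4.png

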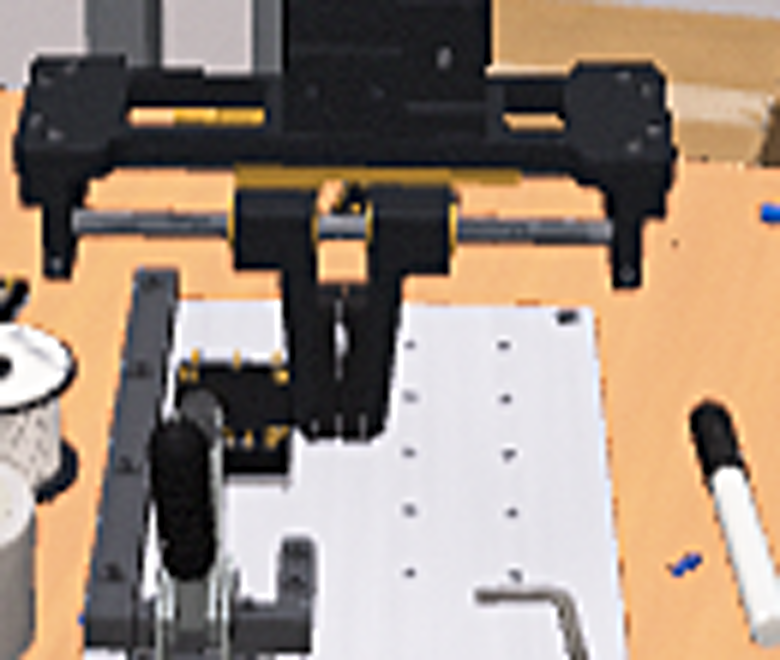

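Module is nearly at the rail, with a few mm left around (170,400). Continuing slowly.

```bash
python3 -m jog '[[[0.001,0.0002,0,0,0,0,0],[0.002,0.0004,0,0,0,0,0],[0.003,0.0006,0,0,0,0,0],[0.004,0.0008,0,0,0,0,0],[0.005,0.001,0,0,0,0,0],[0.005,0.001,0,0,0,0,0]]]'
```

```text
time_s: 4.7
ee_pos: [525.7, -95.6, 14.9]
tcp_rot: [0.995, 0.105, -0.0, 0.001]
ft_force: [-5.1, -0.6, 5.9]
gripper_width: 0.8
```

```bash
python3 -m jog '[[[0.001,0.0002,0,0,0,0,0],[0.002,0.0004,0,0,0,0,0],[0.003,0.0006,0,0,0,0,0],[0.003,0.0006,0,0,0,0,0]]]'
```

```text
time_s: 5.03
ee_pos: [525.7, -95.7, 14.6]
tcp_rot: [0.995, 0.104, -0.003, 0.001]
ft_force: [-9.6, -1.0, 9.7]
gripper_width: 0.1
```

Run:
```python
from h import *
c=cap("side","side5"); crop(c,"side5",310,220,70,60,10)
```

```text
(no output)
```

View pics/side5.png

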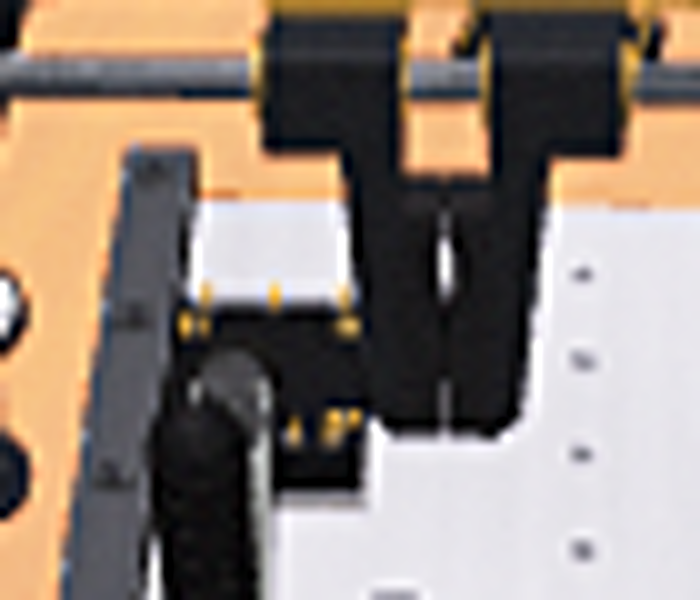

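The module looks flush against the rail, with the side-view edge at (185,330) on the rail face. The force rose to about 10 N with no motion. Now I'll back off, go round to its -y end at low height, and check from the top.

```bash
python3 -m jog '[[[-0.004,-0.0008,0.001,0,0,0,0],[-0.010,-0.0021,0.002,0,0,0,0],[-0.012,-0.0025,0.002,0,0,0,0],[-0.006,-0.02,0.002,0,0,0,0],[0,-0.04,0.002,0,0,0,0],[0.0,-0.053,0.002,0,0,0,0],[0.0,-0.054,0.002,0,0,0,0]]]'
python3 - <<'E'
from meas import *
c=cap("top","top6"); crop(c,"top6",225,200,200,150,4)
o=arm.get_obs();print(o['ee_pos'])
c=cap("side"); crop(c,"side6",310,220,70,60,10)
E
```

```text
time_s: 5.67
ee_pos: [525.8, -153.4, 16.6]
tcp_rot: [0.995, 0.102, -0.003, 0.002]
ft_force: [-0.2, -0.0, 0.0]
gripper_width: 0.2
[ 525.39702617 -151.49317046   16.50857978]
```

View pics/top6.png

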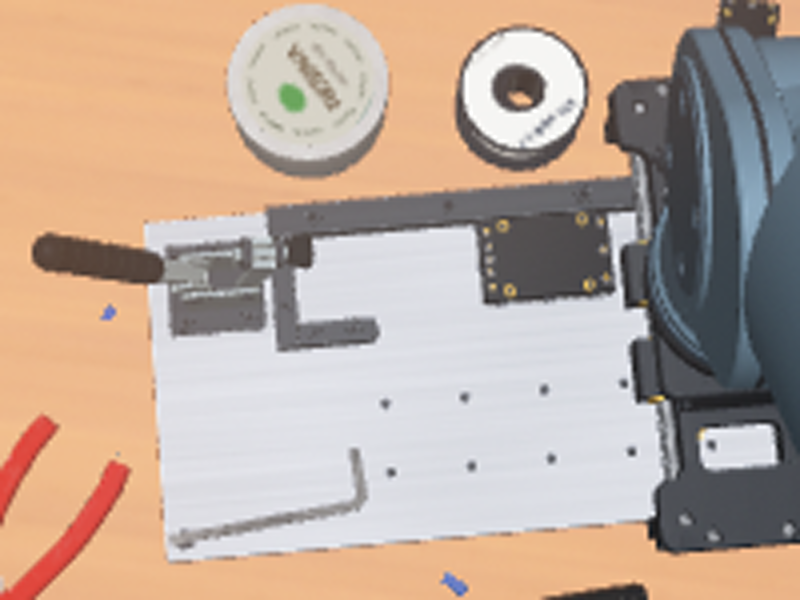

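View pics/side6.png

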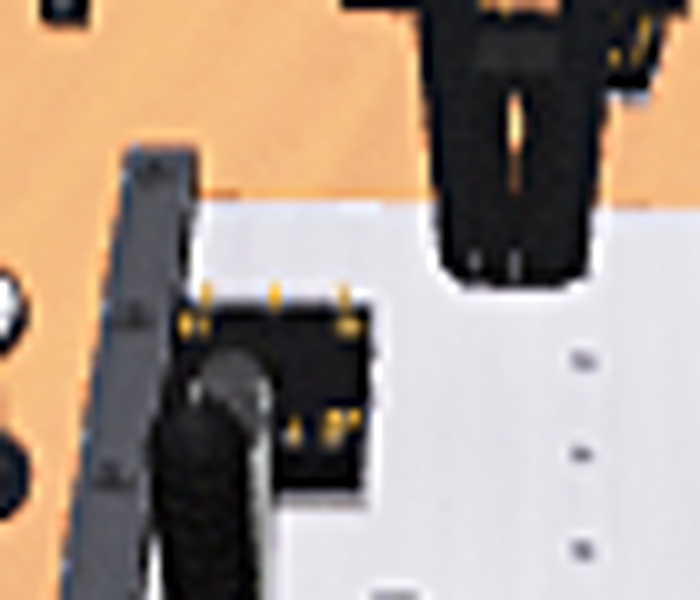

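From the top the module edge from (480,222) to (606,212) is parallel to and against the rail. The finger is clear. Now sideways to sit behind its -y end.

```bash
python3 - <<'E'
from meas import *
c=cap("top"); C=np.array([506.4,-58.9]);a=np.radians(12);R=np.array([[np.cos(a),-np.sin(a)],[np.sin(a),np.cos(a)]])
for u,v in [(612,292),(487,302),(480,224),(606,212)]:
    print(R.T@(onz(c,u/4+225-.4,v/4+200-.4,23)[:2]-C))
E
python3 -m jog '[[[0.01,0.002,0,0,0,0,0],[0.02,0.0042,0,0,0,0,0],[0.03,0.0063,0,0,0,0,0],[0.038,0.008,-0.001,0,0,0.005,0],[0.04,0.0084,-0.001,0,0,0.005,0],[0.04,0.0084,-0.001,0,0,0.005,0]]]'
```

```text
[ 23.81634462 -67.38931278]
[ 24.09186146 -12.61642079]
[ 58.85886993 -12.94782371]
[ 59.47675277 -68.67137892]
time_s: 6.32
ee_pos: [566.4, -139.5, 15.5]
tcp_rot: [0.994, 0.107, -0.003, 0.0]
ft_force: [-0.5, -0.1, 0.1]
gripper_width: 0.2
```

```bash
python3 -m jog '[[[-0.0007,0.0039,0,0,0,0,0],[-0.0014,0.0078,0,0,0,0,0],[-0.002,0.0107,0,0,0,0,0],[-0.0026,0.0137,0,0,0,0,0],[-0.0032,0.0166,0,0,0,0,0],[-0.0038,0.0196,0,0,0,0,0],[-0.0044,0.0225,0,0,0,0,0],[-0.005,0.0254,0,0,0,0,0],[-0.0056,0.0284,0,0,0,0,0],[-0.0062,0.0313,0,0,0,0,0]]]'
python3 -m jog '[[[-0.0006,0.0029,0,0,0,0,0],[-0.0012,0.0059,0,0,0,0,0],[-0.0018,0.0088,0,0,0,0,0],[-0.0024,0.0117,0,0,0,0,0],[-0.003,0.0147,0,0,0,0,0],[-0.0035,0.0166,0,0,0,0,0],[-0.0039,0.0186,0,0,0,0,0],[-0.0039,0.0186,0,0,0,0,0]]]'
python3 - <<'E'
from h import *
c=cap("top","top7"); crop(c,"top7",225,200,200,150,4)
c=cap("side"); crop(c,"side7",310,220,80,70,8)
print(arm.get_obs()['ee_pos'])
E
```

```text
time_s: 7.15
ee_pos: [560.1, -108.0, 15.4]
tcp_rot: [0.994, 0.107, -0.003, 0.0]
ft_force: [-0.9, -1.3, -0.5]
gripper_width: 0.2
time_s: 7.82
ee_pos: [556.2, -88.6, 15.5]
tcp_rot: [0.994, 0.108, -0.003, 0.0]
ft_force: [-0.7, 0.7, 0.8]
gripper_width: 0.3
[556.52066156 -89.01307637  15.53768634]
```

View pics/top7.png

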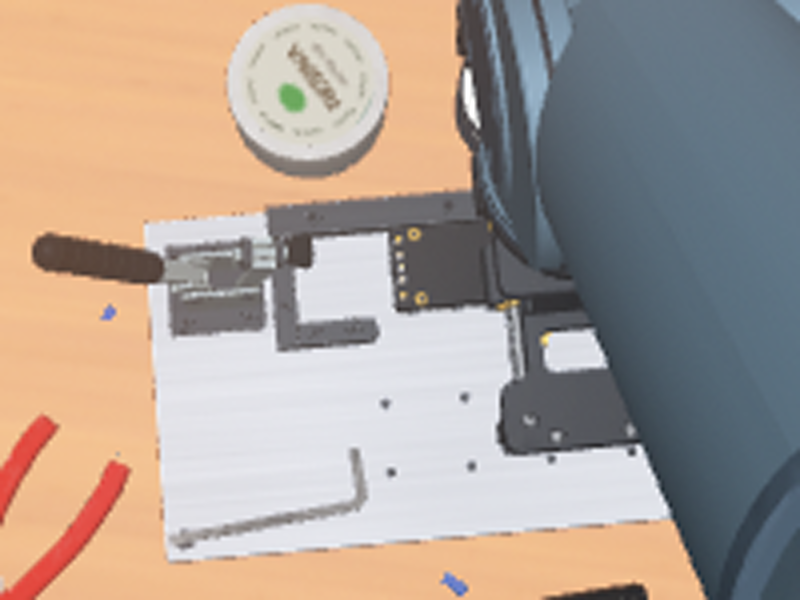

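View pics/side7.png

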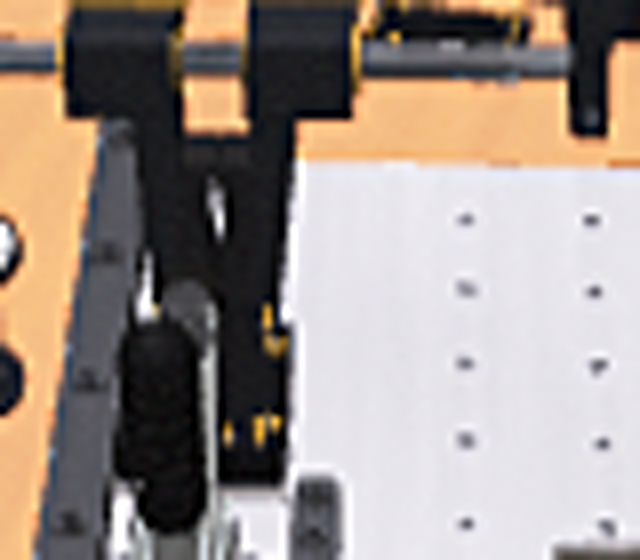

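Still flush, with the module's leading end at (392,270) just before the nose at (378,330) and clearance to the guide. Pushing into the pocket.

```bash
python3 -m jog '[[[-0.0006,0.0029,0,0,0,0,0],[-0.0012,0.0059,0,0,0,0,0],[-0.0018,0.0088,0,0,0,0,0],[-0.0024,0.0117,0,0,0,0,0],[-0.003,0.0147,0,0,0,0,0],[-0.0037,0.0176,0,0,0,0,0],[-0.0043,0.0205,0,0,0,0,0],[-0.0049,0.0235,0,0,0,0,0],[-0.0055,0.0264,0,0,0,0,0],[-0.0061,0.0293,0,0,0,0,0]]]'
python3 -m jog '[[[-0.0004,0.002,0,0,0,0,0],[-0.0008,0.0039,0,0,0,0,0],[-0.0012,0.0059,0,0,0,0,0],[-0.0016,0.0078,0,0,0,0,0],[-0.0016,0.0078,0,0,0,0,0]]]'
python3 - <<'E'
from h import *
c=cap("top","top8"); crop(c,"top8",225,200,200,150,4)
c=cap("side"); crop(c,"side8",300,220,80,75,8)
print(arm.get_obs()['ee_pos'])
E
```

```text
time_s: 8.75
ee_pos: [550.3, -59.5, 15.5]
tcp_rot: [0.994, 0.107, -0.003, 0.0]
ft_force: [-0.3, -1.1, -0.1]
gripper_width: 0.2
time_s: 9.17
ee_pos: [548.6, -51.2, 15.5]
tcp_rot: [0.994, 0.108, -0.003, 0.0]
ft_force: [-0.4, -0.2, 0.5]
gripper_width: 0.3
[548.84270669 -51.33740325  15.55690716]
```

View pics/top8.png

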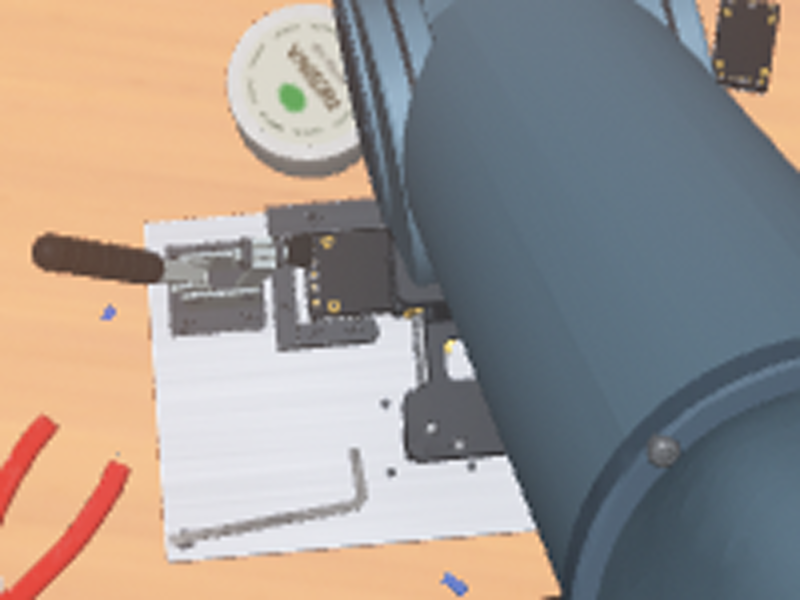

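View pics/side8.png

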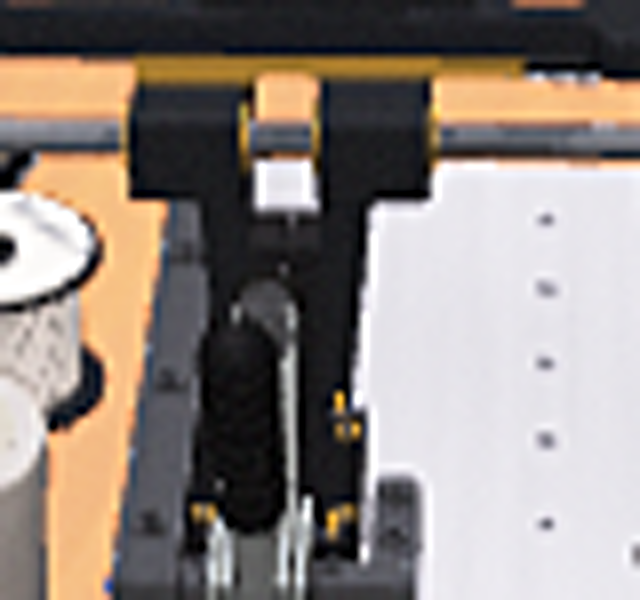

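It has entered the pocket, with about 5 mm left to the end stop (gap at (302,290)). Creeping on.

```bash
python3 -m jog '[[[-0.0002,0.001,0,0,0,0,0],[-0.0004,0.002,0,0,0,0,0],[-0.0006,0.003,0,0,0,0,0],[-0.0008,0.004,0,0,0,0,0],[-0.001,0.0048,0,0,0,0,0],[-0.001,0.0048,0,0,0,0,0]]]'
python3 -m jog '[[[-0.0002,0.001,0,0,0,0,0],[-0.0004,0.002,0,0,0,0,0],[-0.0004,0.002,0,0,0,0,0]]]'
```

```text
time_s: 9.77
ee_pos: [547.8, -46.7, 15.6]
tcp_rot: [0.994, 0.108, -0.003, 0.0]
ft_force: [0.1, -1.2, 0.1]
gripper_width: 0.6
time_s: 10.02
ee_pos: [547.6, -46.6, 15.6]
tcp_rot: [0.994, 0.107, -0.003, 0.001]
ft_force: [1.0, -5.2, 0.1]
gripper_width: 0.0
```

```bash
python3 -m jog '[[[-0.0003,0.0015,0,0,0,0,0],[-0.0006,0.003,0,0,0,0,0],[-0.0006,0.003,0,0,0,0,0]]]'
python3 -m jog '[[[0.0008,-0.004,0,0,0,0,0],[0.0018,-0.009,0,0,0,0,0],[0.004,-0.02,0,0,0,0,0],[0.009,-0.045,0.01,0,0,0,0],[0.015,-0.075,0.03,0,0,0,0],[0.021,-0.1,0.07,0,0,0,0],[0.021,-0.1,0.11,0,0,0,0],[0.021,-0.1,0.13,0,0,0,0]]]'
python3 - <<'E'
from h import *
c=cap("top","top9"); crop(c,"top9",225,230,120,90,6)
c=cap("side"); crop(c,"side9",300,220,80,75,8)
print(arm.get_obs()['ee_pos'])
E
```

```text
time_s: 10.27
ee_pos: [547.5, -46.5, 15.8]
tcp_rot: [0.994, 0.106, -0.003, 0.003]
ft_force: [1.0, -8.8, 0.0]
gripper_width: 0.4
time_s: 10.93
ee_pos: [570.1, -149.6, 149.4]
tcp_rot: [0.995, 0.104, -0.001, 0.004]
ft_force: [0.5, 0.6, -0.1]
gripper_width: 0.3
[ 571.59845797 -147.79177125  150.30372898]
```

View pics/top9.png

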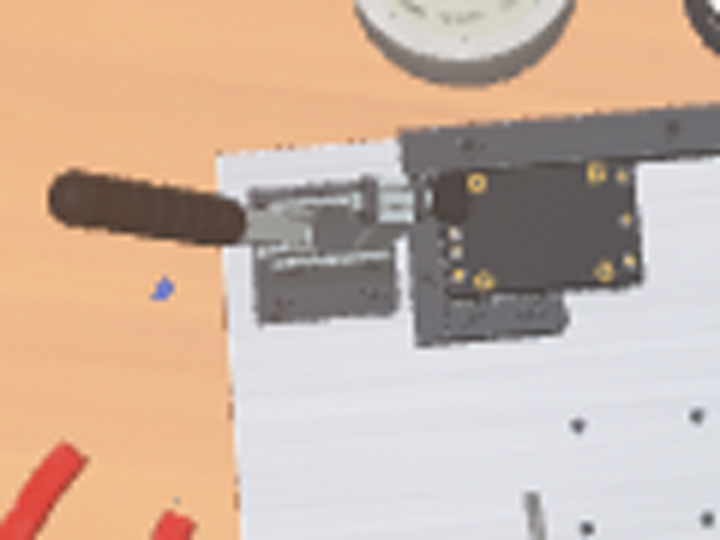

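View pics/side9.png

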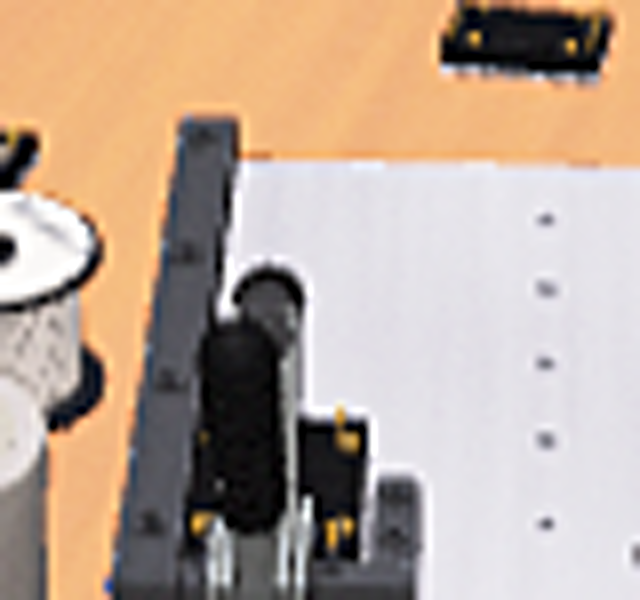

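Home: in the top view the module's left edge is at (445,240) against the end stop and its upper edge is on the rail. In the side view it is level in the pocket. Next I'll triangulate the handle end and the foot.

Run:
```python
from h import *
C=np.array([506.4,-58.9,0]);a=np.radians(12);R=np.array([[np.cos(a),-np.sin(a),0],[np.sin(a),np.cos(a),0],[0,0,1]])
T=arm.capture("top");S=arm.capture("side")
def tri(p,q):
    o1,d1=ray(T,*p);o2,d2=ray(S,*q)
    A=np.stack([d1,-d2],1);s=np.linalg.lstsq(A,o2-o1,rcond=None)[0]
    a_,b_=o1+s[0]*d1,o2+s[1]*d2
    return R.T@((a_+b_)/2-C),np.linalg.norm(a_-b_)
print("end",tri((70/6+225,197/6+230),(240/8+300,336/8+220)))
for n,X in dict(grip1=(42.5,139.7,102),gripb=(42.5,113+35+0,42+54.7),end1=(42.5,113+50,42+80),hinge=(42.5,113,42)).items():
    W=R@np.array(X)+C; print(n,W,proj(T,W),proj(S,W))
o=arm.get_obs();print(o['ee_pos'],R.T@(o['ee_pos']-C),o['tcp_rot'])
```

```text
end (array([ 41.4657965 , 163.99582059, 126.33785497]), np.float64(0.10947108777729977))
grip1 [518.92600982  86.58346668 102.        ] [253.73989848 263.77342774] [330.33986047 268.33013039]
gripb [517.20034279  94.70209177  96.7       ] [248.95051327 264.80822817] [330.05620205 274.23695919]
end1 [514.08166743 109.37430578 122.        ] [237.62943405 262.68221929] [329.30929289 264.28156119]
hinge [524.47725197  60.46692574  42.        ] [272.92550471 268.90276348] [331.62195283 293.05168277]
[ 568.56616996 -146.78248664  146.0056405 ] [ 42.5358936  -98.88711696 146.0056405 ] [ 0.99438209  0.10578074 -0.00212931  0.00318885]
```

Handle end found at fixture (41, 164, 126), which gives θ ≈ 1.0 rad and matches the given geometry. I'll rise and cross above the clamp.

```bash
python3 -m jog '[[[0,0,0.03,0,0,0,0],[-0.002,0.01,0.05,0,0,0,0],[-0.008,0.04,0.05,0,0,0,0],[-0.014,0.07,0.05,0,0,0,0],[-0.021,0.10,0.05,0,0,0,0],[-0.027,0.13,0.05,0,0,0,0],[-0.034,0.16,0.05,0,0,0,0],[-0.04,0.19,0.05,0,0,0,0],[-0.046,0.214,0.05,0,0,0,0],[-0.046,0.214,0.05,0,0,0,0]]]'
cat >> h.py <<'E'
C=np.array([506.4,-58.9,0]);_a=np.radians(12);RF=np.array([[np.cos(_a),-np.sin(_a),0],[np.sin(_a),np.cos(_a),0],[0,0,1]])
def fx(): 
    o=arm.get_obs(); print("fix",np.round(RF.T@(o['ee_pos']-C),1),"F",np.round(RF.T@o['ft_force'],1),o['time_s'])
E
python3 -c "
from h import *
fx()"
```

```text
time_s: 11.97
ee_pos: [519.9, 73.5, 194.6]
tcp_rot: [0.994, 0.11, -0.004, 0.001]
ft_force: [-0.3, 0.9, 0.6]
gripper_width: 0.0
fix [ 40.7 126.7 194.6] F [-0.1  0.9  0.6] 11.9667
```

```bash
python3 -m jog '[[[0,0,-0.02,0,0,0,0],[0,0,-0.04,0,0,0,0],[0,0,-0.06,0,0,0,0],[0.0,0.0,-0.073,0,0,0,0],[0.0,0.0,-0.08,0,0,0,0],[0,0,-0.08,0,0,0,0]]]'
python3 - <<'E'
from h import *
fx()
c=cap("top","top10"); crop(c,"top10",200,200,120,100,6)
c=cap("side"); crop(c,"side10",270,180,120,100,6)
E
```

```text
time_s: 12.47
ee_pos: [518.1, 72.9, 112.2]
tcp_rot: [0.994, 0.11, -0.006, 0.001]
ft_force: [-0.2, -0.0, -0.5]
gripper_width: 0.5
fix [ 38.8 126.5 112.2] F [-0.2  0.  -0.5] 12.4667
```

View pics/side10.png

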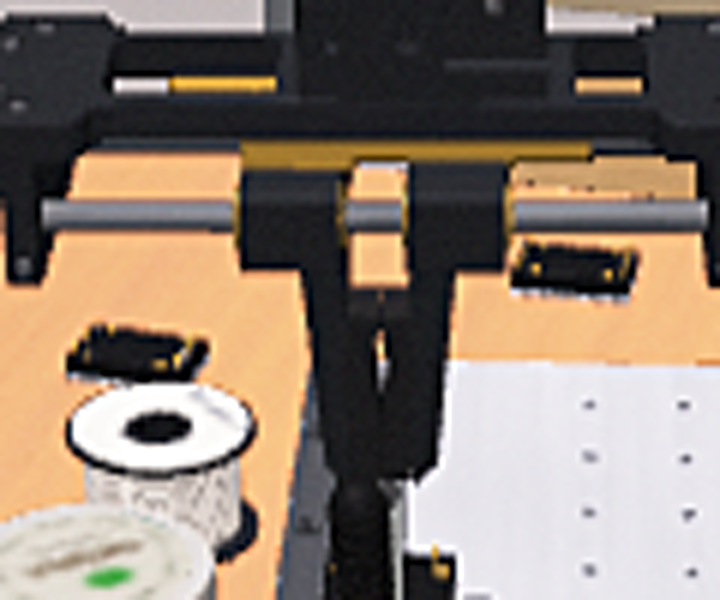

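The fingertip at (385,470) is a few mm off the handle at (365,500). I'll correct by 3 mm in x while following the handle's arc down.

```bash
python3 -m jog '[[[0.002,0.002,0,0,0,0,0],[0.0018,0.006,-0.001,0,0,0,0],[0.0011,0.010,-0.002,0,0,0,0],[0.0005,0.0132,-0.0035,0,0,0,0],[-0.0002,0.0164,-0.0055,0,0,0,0],[-0.0009,0.0196,-0.0075,0,0,0,0],[-0.0016,0.0228,-0.0095,0,0,0,0],[-0.0022,0.0256,-0.012,0,0,0,0],[-0.0022,0.0256,-0.012,0,0,0,0]]]'
python3 - <<'E'
from h import *
fx()
c=cap("side"); crop(c,"side11",270,180,120,100,6)
E
```

```text
time_s: 13.32
ee_pos: [517.7, 100.0, 102.4]
tcp_rot: [0.994, 0.111, -0.004, 0.001]
ft_force: [-0.2, -0.5, 2.8]
gripper_width: 0.3
fix [ 44.1 153.1 102.4] F [-0.3 -0.4  2.8] 13.3167
```

View pics/side11.png

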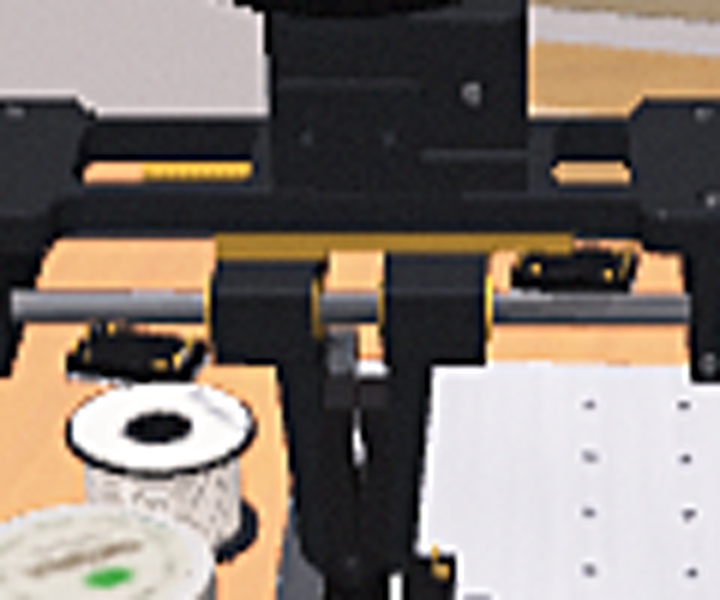

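Finger is now centred on the handle, at (355,560), and contact has begun. Following the arc further.

```bash
python3 -m jog '[[[-0.0008,0.0023,-0.0033,0,0,0,0],[-0.0017,0.0046,-0.0067,0,0,0,0],[-0.0025,0.0068,-0.010,0,0,0,0],[-0.0029,0.0084,-0.013,0,0,0,0],[-0.0035,0.0112,-0.016,0,0,0,0],[-0.0038,0.0128,-0.019,0,0,0,0],[-0.0043,0.0155,-0.022,0,0,0,0],[-0.0043,0.0155,-0.022,0,0,0,0]]]'
python3 - <<'E'
from h import *
fx()
c=cap("top"); crop(c,"top12",220,220,120,90,6)
E
```

```text
time_s: 14.03
ee_pos: [513.5, 115.6, 80.0]
tcp_rot: [0.994, 0.111, -0.004, 0.001]
ft_force: [1.4, 0.2, 1.8]
gripper_width: 0.4
fix [ 43.2 169.3  80. ] F [ 1.4 -0.1  1.8] 14.0333
```

View pics/top12.png

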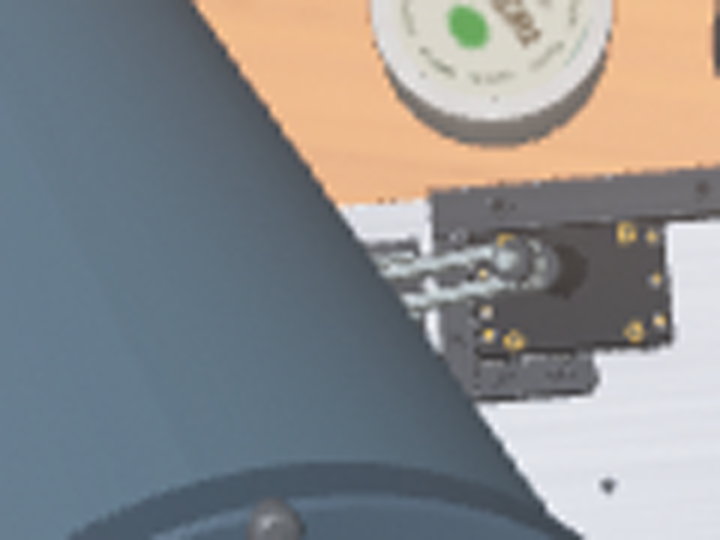

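The foot at (565,270) is swinging down over the seated module. Finishing the stroke.

```bash
python3 -m jog '[[[-0.0006,0.0016,-0.0033,0,0,0,0],[-0.0012,0.003,-0.0066,0,0,0,0],[-0.0018,0.0045,-0.01,0,0,0,0],[-0.0023,0.0059,-0.0133,0,0,0,0],[-0.0025,0.007,-0.017,0,0,0,0],[-0.0028,0.0079,-0.0205,0,0,0,0],[-0.003,0.0087,-0.024,0,0,0,0],[-0.003,0.0093,-0.0265,0,0,0,0],[-0.003,0.0093,-0.0265,0,0,0,0]]]'
python3 - <<'E'
from h import *
fx()
E
```

```text
time_s: 14.83
ee_pos: [510.0, 124.6, 53.1]
tcp_rot: [0.994, 0.111, -0.004, 0.001]
ft_force: [1.7, -0.6, 1.4]
gripper_width: 0.4
fix [ 41.7 178.7  53.1] F [ 1.5 -1.   1.4] 14.8333
```

```bash
python3 -m jog '[[[0,0,-0.001,0,0,0,0],[0,0,-0.002,0,0,0,0],[0,0,-0.003,0,0,0,0],[0,0,-0.004,0,0,0,0],[0,0,-0.004,0,0,0,0]]]'
python3 -m jog '[[[0,0,-0.001,0,0,0,0],[0,0,-0.002,0,0,0,0],[0,0,-0.003,0,0,0,0],[0,0,-0.003,0,0,0,0]]]'
```

```text
time_s: 15.25
ee_pos: [510.1, 124.8, 51.4]
tcp_rot: [0.994, 0.111, -0.004, 0.002]
ft_force: [-5.4, -1.9, 32.5]
gripper_width: 0.5
time_s: 15.58
ee_pos: [510.2, 124.8, 51.2]
tcp_rot: [0.994, 0.111, -0.004, 0.003]
ft_force: [-8.2, -2.9, 39.5]
gripper_width: 0.7
```

Hard stop reached: the force rose to about 39 N with no further motion, at z ≈ 51 where 52 was expected. Lifting straight off and checking.

```bash
python3 -m jog '[[[0,0,0.005,0,0,0,0],[0,0,0.02,0,0,0,0],[0,0,0.05,0,0,0,0],[0,0,0.085,0,0,0,0],[-0.02,0.02,0.12,0,0,0,0],[-0.04,0.05,0.14,0,0,0,0],[-0.05,0.09,0.15,0,0,0,0],[-0.05,0.12,0.15,0,0,0,0],[-0.05,0.15,0.15,0,0,0,0],[-0.05,0.16,0.15,0,0,0,0]]]'
python3 - <<'E'
from h import *
fx()
c=cap("top","top13f"); crop(c,"top13",220,230,120,90,6)
c=cap("side","side13f"); crop(c,"side13",290,220,120,100,6)
E
```

```text
time_s: 16.42
ee_pos: [457.5, 289.1, 201.0]
tcp_rot: [0.994, 0.114, -0.005, 0.002]
ft_force: [-0.2, 0.0, -0.5]
gripper_width: 0.8
fix [ 24.5 350.6 201. ] F [-0.2  0.1 -0.5] 16.4167
```

View pics/top13.png

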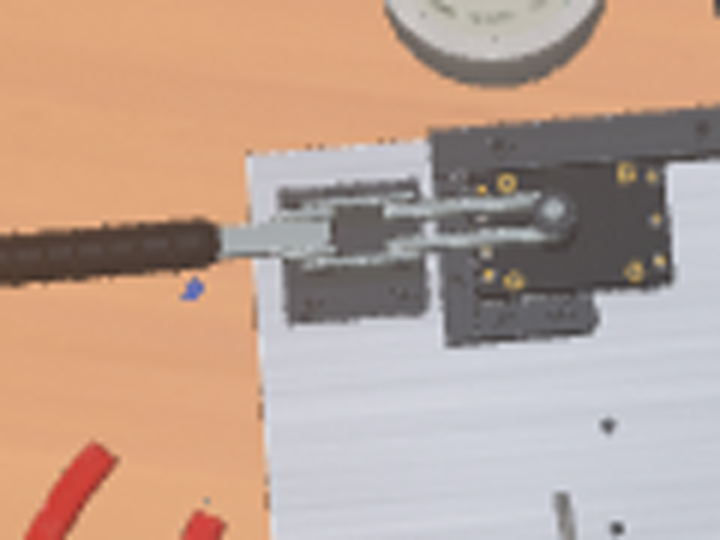

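View pics/side13.png

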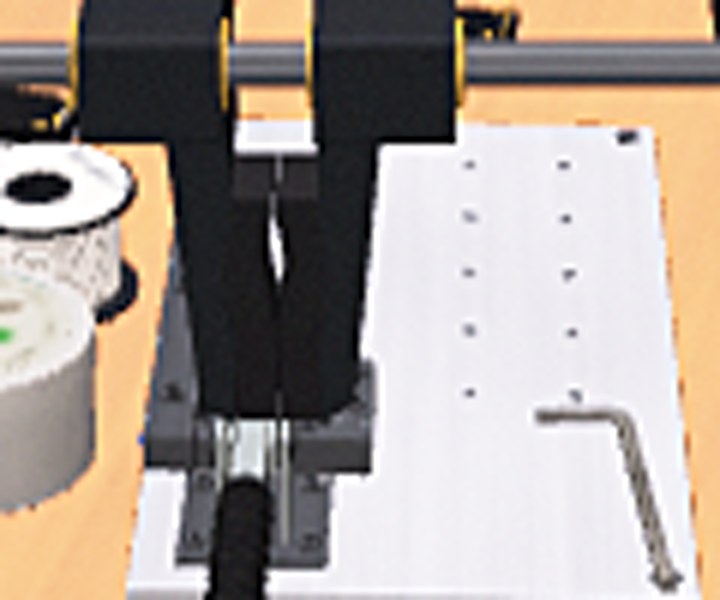

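The foot at (555,220) is down on the module, which is still against rail and stop. The handle is level along +y. I'll move the gripper out of view and check the handle angle, and whether the bystanders have moved.

```bash
python3 -m jog '[[[-0.01,0.03,0.02,0,0,0,0],[-0.02,0.06,0.04,0,0,0,0],[-0.03,0.09,0.06,0,0,0,0],[-0.04,0.12,0.08,0,0,0,0],[-0.05,0.15,0.09,0,0,0,0],[-0.06,0.18,0.09,0,0,0,0],[-0.07,0.2,0.09,0,0,0,0],[-0.07,0.2,0.09,0,0,0,0]]]'
python3 - <<'E'
from h import *
fx()
c=cap("top","top14f"); crop(c,"top14",190,200,160,120,5)
s=cap("side","side14f"); crop(s,"side14",290,220,120,100,6)
for n,k in(("top",c),("side",s)):
    a=cv2.imread(f"pics/{n}0.png"); d=(cv2.absdiff(a,np.ascontiguousarray(k["img"][...,::-1])).max(2)>40).astype(np.uint8)*255
    cv2.imwrite(f"pics/diff_{n}.png",d)
for th in (0,0.05,.1):
    X=np.array([42.5,113+102*np.cos(th)-3*np.sin(th),42+102*np.sin(th)+3*np.cos(th)]);W=RF@X+C
    print(th,proj(c,W),proj(s,W))
E
```

```text
time_s: 17.18
ee_pos: [385.1, 488.1, 289.4]
tcp_rot: [0.993, 0.115, -0.007, 0.003]
ft_force: [-1.2, 0.0, 0.2]
gripper_width: 0.3
fix [ -4.9 560.2 289.4] F [-1.1  0.3  0.2] 17.1833
0 [213.03840744 273.64653107] [327.71174154 329.66107542]
0.05 [212.68104631 273.13121358] [327.6848498  326.58710032]
0.1 [212.47293156 272.59980719] [327.66880226 323.40497918]
```

View pics/top14.png

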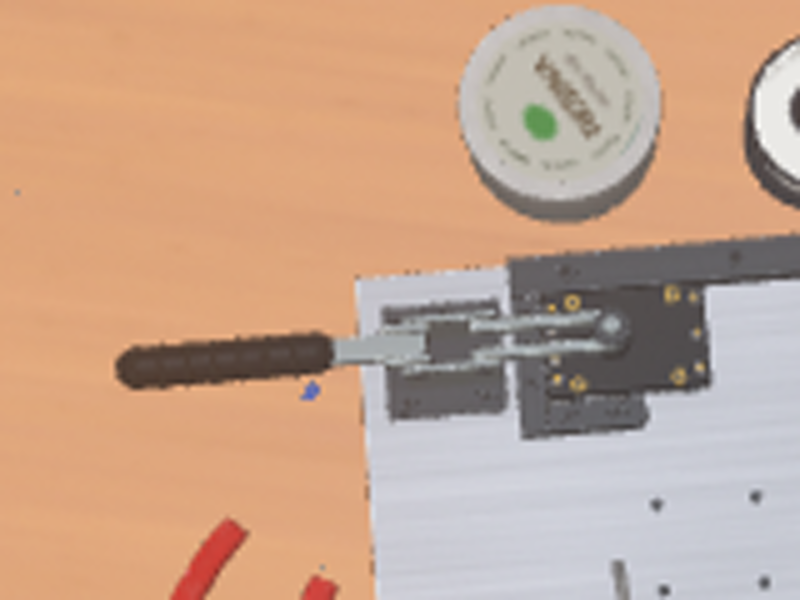

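View pics/side14.png

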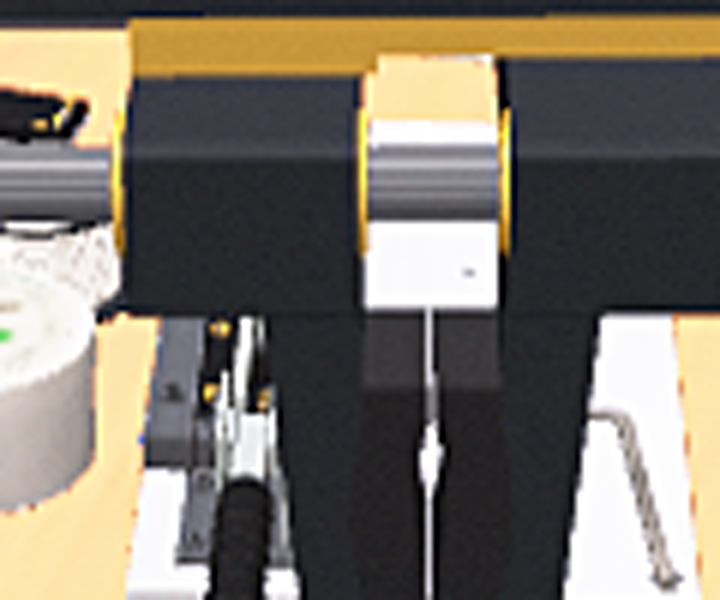

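View pics/diff_top.png

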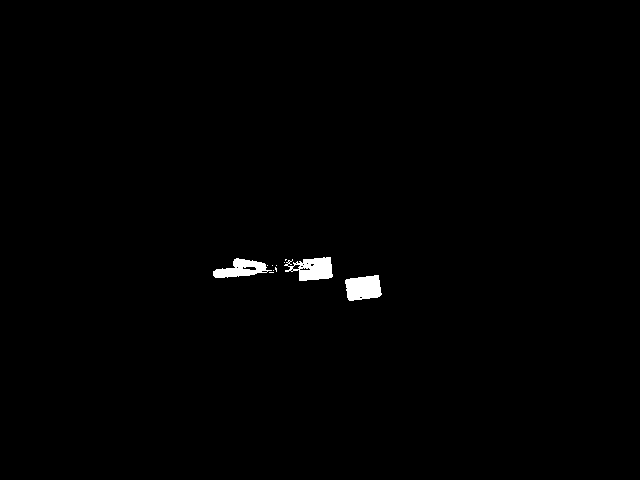

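Run:
```python
from h import *
c=cap("top"); s=cap("side"); crop(s,"side15",300,270,60,80,7)
for u,v in [(710,386),(704,288),(548,394)]: print(np.round(RF.T@(onz(c,u/5+190-.4,v/5+200-.4,23)-C),1))
```

```text
[23.3 13.3 23. ]
[58.1 12.2 23. ]
[25.3 69.7 23. ]
```

View pics/side15.png

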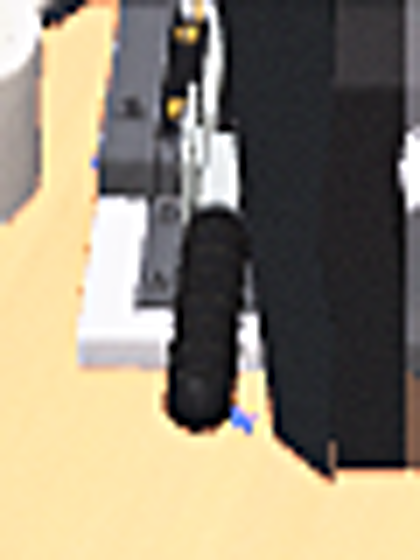

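The handle's tip is at (213,273.6) in the top view, where the model predicts it for θ = 0. The module corners match the nest within measuring error. Handing in.

```bash
python3 -c "
from rig import arm
print(arm.job_done(), arm.get_obs()['time_s'])"
```

```text
the job is handed in; nothing more can be done
the job is handed in; nothing more can be done
```

The module is seated in the corner pocket and clamped, and I handed the job in about 17 s into the 53 s limit, with the gripper well clear. `job_done` gives no verdict, so the results below are from my own checks.

**What I did**
- With the fingers shut, I pushed the module against the rail until the force rose to about 10 N with no more movement.
- I then slid it along the rail into the pocket until it stopped against the end stop, at about 9 N and within 1 mm of the expected position.
- Finally I pressed the clamp handle down to its hard stop. The fingertip force there was about 39 N and the tip stood at 51 mm, against the 52 mm expected.

**Last checks**
- **Module:** its corners measured (23.3, 13.3), (58.1, 12.2) and (25.3, 69.7) mm in the fixture. The ideal values are (24, 12), (61, 12) and (24, 70). The 3 mm difference in x at the second corner is along the rail edge, where dark module meets dark steel; the same edge read about 1.5–2 mm short right after the rail push, so I took it as an edge-reading error.
- **Clamp:** in the top view the handle's tip is where a level handle would put it. The side view agrees roughly but was partly blocked by the gripper. The foot sits on the module.
- **Tools and tins:** comparing the top view before and after shows only the module and clamp changed.

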